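Put the jeweller's bench tools back on their outlines

TASK

Tidy the jeweller's bench: set each of the four tools (brass doming block, round steel bench block, red polishing bar, wooden ring clamp) on the green pad whose white outline has its shape, the same way up as it lies now, centred and lined up in the outline, and leave it there. Leave the little glass jar and the dish of rings standing where they are.

Things in the scene. Friction and masses are not known exactly. Their poses are not given: they have to be found in the camera images.
- doming_block: brass doming block: a cube of 44 mm with four dark round dimples in its top. Origin: centre of its underside; z up, x and y along its sides. About 0.65 kg. It belongs on the square outline, in any of its four quarter turns
- bench_block: round steel bench block with a black lower half and a darker round face on top: upright disc 58 mm in diameter, 24 mm high. Origin: centre of its underside; z up. About 0.4 kg. It belongs on the round outline, at any turn
- rouge_bar: red bar of polishing compound, half wrapped in paper: solid block 96 mm long (its x) x 48 mm wide (its y) x 34 mm high. Origin: centre of its underside; z up. About 0.28 kg. It belongs on the rectangular outline, either end first
- ring_clamp: wooden ring clamp lying flat: a bar with rounded dark ends, 124 mm long (its x) x 28 mm wide (its y) x 24 mm high, with a brass band 30 mm wide and 32 mm long round its middle. Origin: centre of its underside; z up. About 0.09 kg. It belongs on the long outline with half-round ends, either end first
- pad_square: fixed flat dark green pad, 140 x 70 x 3 mm, with the white outline of a 50 mm square at its centre. Origin: centre of its underside (its top face is 3 mm higher); x along the 140 mm side, z up. The place of the doming block
- pad_round: fixed flat dark green pad, 140 x 70 x 3 mm, with the white outline of a circle 64 mm in diameter at its centre. Origin: centre of its underside (its top face is 3 mm higher); x along the 140 mm side, z up. The place of the bench block
- pad_oblong: fixed flat dark green pad, 140 x 70 x 3 mm, with the white outline of a 102 x 54 mm rectangle (long side along x) at its centre. Origin: centre of its underside (its top face is 3 mm higher); x along the 140 mm side, z up. The place of the polishing bar
- pad_capsule: fixed flat dark green pad, 140 x 70 x 3 mm, with the white outline of a long shape with half-round ends, 130 x 36 mm (long side along x) at its centre. Origin: centre of its underside (its top face is 3 mm higher); x along the 140 mm side, z up. The place of the ring clamp
- jar: small amber glass jar with a blue cap, loose, 42 mm in diameter, 50 mm high, standing among the tools. Origin: centre of its underside. To be left alone
- ring_dish: white saucer with three rings on it, loose, 52 mm in diameter, about 15 mm high, standing among the tools. Origin: centre of its underside. To be left alone
There are look-alikes about, which are no part of the job. There is more than one size of the rouge_bar; the one meant has the size given above.

How it is judged:
By the outcome, as a careful person would: the job done as asked, in the order asked, and still so for the second after the job is handed in, with the robot touching nothing.
It also fails if it takes over 109 s, if anything falls off the work surface, if the arm or the gripper's body presses on something with over 40 N, if the wrist force passes 120 N, or if a joint passes its speed limit or range.

ROBOT

A 6-joint arm with a two-finger parallel gripper is mounted at the origin on the work surface. World frame = base frame: x ahead of the robot, y to its left, z up, the work surface at z = 0. Lengths are in mm, angles in rad, forces in N, time in s.
With the tool pointing down it reaches from about 275 to 750 mm from the base axis. Payload 10.2 kg.
Tool frame: the origin (TCP) lies on the centre line of the jaws, within the pads' length; the fingertips stand 19 mm ahead of it and the grasp point (between the pads) is the TCP; z points along the fingers, y is the line along which they close (so a half turn about z gives the same grasp; the last joint's range is limited). The gripper opens to 85 mm and grips with 20 to 120 N. Pads are 22 mm wide; open, the fingers measure 114 mm over their backs; the gripper's body (76 mm by 85 mm) begins 54 mm behind the grasp point. The pads swing forward as they close: fully open they stand 13 mm farther back than shut.
Start: joints at [0.977, 0.313, 1.498, -0, 1.331, -0.223], TCP at [190.253, 489.321, 250.294] pointing down, gripper open.
Joint ranges: [-2.94, 2.94], [-0.97, 2.17], [0.19, 2.56], [-1.23, 4.37], [0.02, 3.11], [-2.88, 2.88]. Speed limits (rad/s): [2.39, 2.39, 3.01, 3.14, 3.14, 3.14].

INTERFACE

Orientations are given as a unit quaternion [w, x, y, z].
In Python, from rig import sense, capture, finish_job, regions_of, mark_of gives the robot as it stands.
- The arm moves only by the tool jog_arm, never from a script. Its argument "series" is text: rows parted by semicolons, each of 7 numbers parted by spaces: the shift along the tool's x, y, z in units of 0.4 m (1.0 is 0.4 m), then the turn, a rotation vector about the tool's x, y, z in units of pi/2 rad (1.0 is pi/2 rad), then the opening, from -1 (shut) to 1 (fully open). A call has 1 to 20 rows; each row is the pose to reach, as a shift and turn from the pose commanded when the call began, along the tool's axes at that moment; what a row does not reach only later rows make up. A row lasts 1/8 s, in which the tool goes at most 62.5 mm and 10.7 degrees, less where a joint would pass 70% of its speed; a pose out of reach is approached as far as the arm can. A call with a number of a shift or a turn outside -1 to 1 is refused whole. A call with a gripper value outside its range is refused whole. The fingers move at their own pace and stop on an object; "grip_force" is the grip in N (left out, the last holds). Time passes only in rows, so rows that repeat a pose let the fingers close. It gives the time, the measured TCP pose, the force, the opening and the grip force at its end, in the units of the state.
- sense(): the state, without advancing time (a new reading comes with each control period).
- capture(name): name is "scene" or "top" or "wrist"; returns a dict with "img" (480x640x3 uint8, red, green, blue), "intrinsics" (3x3 intrinsics, pixels), "R" (3x3) and "t" (3): a world point X has camera coordinates R X + t. Camera axes: x right, y down, z forward; pixel columns grow to the right and rows downward; lengths in mm; the calibration is good to about 2 mm. A picture is of the moment at which its call begins. There is no depth.
- finish_job(): hands the job in; it is judged then, once.
Trained networks look in a picture, given as the dict that the camera call returned (one of the last four; its "shot" number tells which), for a name from the list of things; names that differ only in an ending like _2 or _b are one class to them, and where a whole thing is asked for, a point or a joint stands for the part that bears it (a point fixed in the world has none). Each returns a list of dicts, best first, with "confidence" (0 to 1); they miss things now and then, are a little off and sometimes report something else, mostly with a low value. They report only what shows in the picture. A call takes as long as a camera call. They do not tell look-alikes from the thing itself.
- regions_of(label, picture): "region" (480x640 bool, what is visible of it) and "point" ([row, column] in pixels, amid what is visible of it).
- mark_of(label, picture): "point" ([row, column] in pixels: a listed point, or the origin of a listed thing).
The state is a dict: "time_s": time; "joints": joint angles; "dq": joint speeds; "tau": joint torques, N m; "eef_pos": TCP position; "ee_rot": TCP orientation; "force": force on the tool from outside, world axes, zero at the start; "wrist_torque": the same for the moment, N m; "grip_width": opening from 0.0 (shut) to 1.0 (fully open); "grip_force": force on a finger pad.
Only numpy, scipy, OpenCV 4.12 (cv2) and the standard library are available. Lean on these libraries where they do the work, as an engineer would, in place of code of your own. Each camera call takes 0.05 s, during which the arm holds its last target. There are 200 camera calls.

## Working session

There is one attempt and no reset: what is moved stays moved. The work goes in short steps, Python scripts to look and compute and a tool call to move; the robot and the scene stay as the last step left them, time stands still between calls to the robot, and variables do not carry over. Pictures are saved under pics/ and viewed, at most 14 in all, crops included, and the job is handed in when it is done.

Besides the shell and the picture viewer there is one more tool, called after "Emit:" as a command line: name --argument value ..., lists and objects as JSON in quotes. jog_arm: Moves the arm, as the interface text tells. Shifts and turns lie within -1 to 1; 1 stands for 0.4 m of shift or pi/2 rad of turn. Its arguments: {"type":"object","properties":{"series":{"type":"string"},"grip_force":{"type":"number"}},"required":["series"]}

```bash
ls; mkdir -p pics; python3 - <<'E'
from rig import *
import cv2,pickle
s=sense(); print(s['time_s'],s['eef_pos'],s['ee_rot'],s['grip_width'])
d={}
for n in('top','scene'):
    c=capture(n); d[n]=c; cv2.imwrite(f'pics/{n}0.png',c['img'][...,::-1])
    print(n,c['intrinsics'],c['R'],c['t'])
    for l in ['doming_block','bench_block','rouge_bar','ring_clamp','pad_square','pad_round','pad_oblong','pad_capsule','jar','ring_dish']:
        print(l,[(round(r['confidence'],2),[round(float(x),1) for x in r['point']]) for r in mark_of(l,c)])
pickle.dump(d,open('d0.pkl','wb'))
E
```

```text
pics
0.0 [190.10336394 489.1231792  249.73602148] [-2.66391606e-04  1.84339717e-01  9.82862370e-01 -6.00271299e-04] 1.0000318041521086
top [[471.16544682   0.         322.69687825]
 [  0.         471.16544682 235.79012216]
 [  0.           0.           1.        ]] [[-0.00433713 -0.99945062 -0.03285808]
 [-0.99526736  0.00750416 -0.09688427]
 [ 0.09707762  0.03228237 -0.99475313]] [ 20.5665375  427.70215932 916.15723475]
doming_block [(0.67, [237.0, 496.6])]
bench_block [(0.61, [147.0, 280.1])]
rouge_bar [(0.72, [228.4, 275.7]), (0.57, [332.1, 192.9])]
ring_clamp [(0.9, [223.6, 387.3]), (0.45, [187.3, 436.2])]
pad_square [(0.93, [164.6, 176.2]), (0.27, [236.0, 181.0])]
pad_round [(0.88, [140.4, 388.5])]
pad_oblong [(0.93, [238.3, 184.4])]
pad_capsule [(0.89, [161.2, 486.2])]
jar [(0.94, [187.0, 326.9])]
ring_dish [(0.56, [191.0, 434.0])]
scene [[454.86797583   0.         324.26478991]
 [  0.         454.86797583 244.3706288 ]
 [  0.           0.           1.        ]] [[ 0.45154842  0.8922416   0.00299152]
 [ 0.70254347 -0.35347454 -0.61764749]
 [-0.55003336  0.28099942 -0.78644938]] [-204.22378479 -269.18781791 1206.76737768]
doming_block [(0.78, [313.9, 167.0])]
bench_block [(0.93, [309.3, 410.2])]
rouge_bar [(0.77, [255.1, 196.6]), (0.69, [164.7, 384.7])]
ring_clamp [(0.67, [285.5, 277.3])]
pad_square [(0.76, [253.0, 485.0])]
pad_round [(0.96, [365.4, 311.7])]
pad_oblong [(0.95, [211.4, 440.1])]
pad_capsule [(0.69, [389.9, 196.3])]
jar [(0.98, [297.6, 344.7])]
ring_dish [(0.64, [338.1, 239.4])]
```

View pics/top0.png

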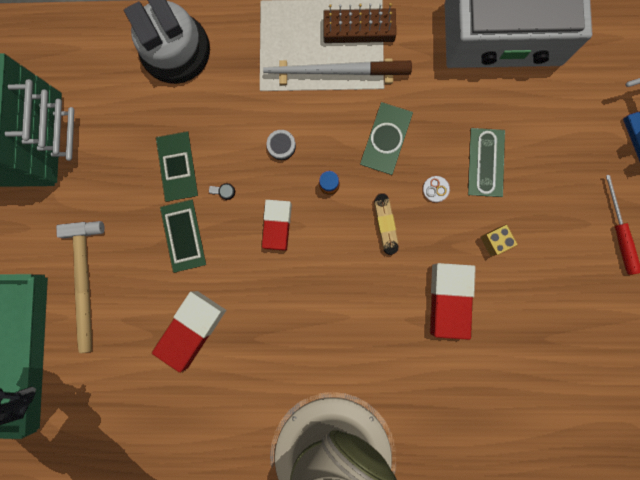

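View pics/scene0.png

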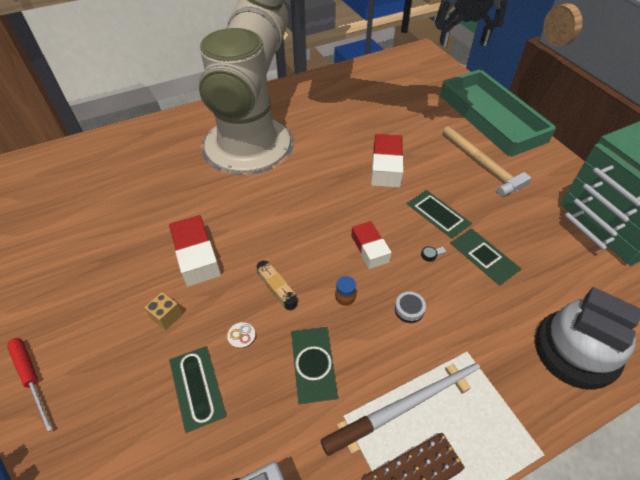

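The top view shows the tools, with [row, col] pixels:
- Doming block at [240,500], bench block at [145,281], and clamp at [224,386].
- Three rouge-type bars at [225,276], [330,188] and [301,453]. The one at [225,276] is about 50x26 px at 2 mm/px, so it fits 96x48 mm. The other two are about 75 px long, so they are look-alikes.
- Pads: square [165,176], oblong [237,184], round [138,387], capsule [162,487].

Next I'll fit the models to the image regions and enlarge the bar to check it.

```bash
cat > h.py <<'E'
from rig import *
import numpy as np, cv2, pickle
from scipy.optimize import minimize
from scipy.spatial.transform import Rotation as Ro
def box(l,w,h): return np.array([[sx*l/2,sy*w/2,z] for sx in(-1,1) for sy in(-1,1) for z in(0,h)],float)
def disc(d,h,off=0,zs=None):
    a=np.linspace(0,2*np.pi,48,endpoint=False)
    return np.vstack([np.c_[d/2*np.cos(a)+np.sign(np.cos(a))*off,d/2*np.sin(a),0*a+z] for z in((0,h) if zs is None else zs)])
M=dict(doming_block=box(44,44,44),bench_block=disc(58,24),rouge_bar=box(96,48,34),
 ring_clamp=np.vstack([disc(28,24,48)]),jar=disc(42,50),ring_dish=disc(52,8),
 **{p:np.array([[sx*70,sy*35,3.] for sx in(-1,1) for sy in(-1,1)]) for p in('pad_square','pad_round','pad_oblong','pad_capsule')})
def proj(c,X):
    p=(X@c['R'].T+c['t'])@c['intrinsics'].T; return p[:,:2]/p[:,2:]
def back(c,rc,z):
    d=c['R'].T@np.linalg.solve(c['intrinsics'],[rc[1],rc[0],1.]); o=-c['R'].T@c['t']; return o+d*(z-o[2])/d[2]
def place(m,p,z0=0):
    a=p[2]; return m@np.array([[np.cos(a),np.sin(a),0],[-np.sin(a),np.cos(a),0],[0,0,1]])+[p[0],p[1],z0]
def sil(c,X):
    im=np.zeros((480,640),np.uint8); q=cv2.convexHull(proj(c,X).astype(np.float32))
    cv2.fillConvexPoly(im,np.round(q*16).astype(np.int32),255,cv2.LINE_AA,4); return im/255.
def fit(name,views,p0,z0=0,yaw=True):
    """views: list of (capture, bool mask)"""
    def cost(p):
        e=0
        for c,m in views:
            s=sil(c,place(M[name],(*p[:2],p[2]/30 if yaw else 0),z0)); e+=1-np.minimum(s,m).sum()/np.maximum(s,m).sum()
        return e
    best=None
    for a in (np.arange(0,180,22.5) if len(p0)<3 else [np.degrees(p0[2])]):
        x0=[p0[0],p0[1],np.radians(a)*30]
        if best is None or cost(x0)<best[0]: best=(cost(x0),x0)
    x0=best[1]; r=minimize(cost,x0,method='Nelder-Mead',options=dict(initial_simplex=np.array([x0]+[np.array(x0)+d for d in np.diag([8,8,8])]),xatol=.03,fatol=1e-5))
    return r.x[0],r.x[1],r.x[2]/30,r.fun
def reg(name,c,near=None):
    L=regions_of(name,c)
    if near is not None: L=[r for r in L if np.hypot(*(np.array(r['point'])-near))<40]
    return L[0]['region'].astype(float) if L else None
def go(x,y,z,a,s=None,cmd=None):
    """row numbers to get TCP to x,y,z with tool y (closing) axis at world angle a (mod pi)"""
    s=s or sense(); p,q=(s['eef_pos'],s['ee_rot']) if cmd is None else cmd
    R=Ro.from_quat(np.r_[q[1:],q[0]]).as_matrix()
    cur=np.arctan2(R[1,1],R[0,1]); da=(a-cur+np.pi/2)%np.pi-np.pi/2
    T=Ro.from_euler('z',cur+da).as_matrix()@np.array([[0,1,0],[1,0,0],[0,0,-1.]]) 
    sh=R.T@(np.array([x,y,z])-p)/400; rv=Ro.from_matrix(R.T@T).as_rotvec()/(np.pi/2)
    return np.r_[sh,rv].round(4)
E
python3 - <<'E'
from h import *
c=capture('top'); s=capture('scene')
near={'top':dict(rouge_bar=(228,276),ring_clamp=(224,387)),'scene':dict(rouge_bar=(245,371))}
P={}
for n in M:
    t=reg(n,c,near['top'].get(n)); u=reg(n,s,near['scene'].get(n))
    for tag,V in (('top',[(c,t)]),('scene',[(s,u)]),('both',[(c,t),(s,u)])):
        V=[v for v in V if v[1] is not None]
        if not V: continue
        k,m=V[0]; rr,cc=np.nonzero(m>0); g=back(k,(rr.mean(),cc.mean()),M[n][:,2].max()/2)
        f=fit(n,V,g[:2]); P[n,tag]=f; print(n,tag,np.round(f[:2],1),round(np.degrees(f[2])%180,1),round(f[3],3))
pickle.dump(P,open('P.pkl','wb'))
im=cv2.resize(s['img'][200:300,300:440],None,fx=5,fy=5,interpolation=cv2.INTER_CUBIC)
cv2.imwrite('pics/bar.png',im[...,::-1])
E
```

```text
doming_block top [ 417.3 -325.3] 23.6 0.122
doming_block scene [ 417.8 -326.7] 20.2 0.105
doming_block both [ 417.4 -326.4] 23.1 0.236
bench_block top [617.5 103.6] 5.4 0.099
bench_block scene [617.3 103. ] 14.8 0.151
bench_block both [618.1 103.5] 7.3 0.251
rouge_bar top [450.7 111.2] 175.2 0.062
rouge_bar scene [451.9 110.7] 171.7 0.098
rouge_bar both [451.1 110.9] 174.3 0.17
ring_clamp top [ 452.4 -107.4] 9.7 0.078
ring_clamp scene [447.6 114.8] 5.0 0.339
ring_clamp both [ 452.4 -107.4] 9.7 1.078
jar top [533.5   5.5] 2.8 0.207
jar scene [ 539.7 -212.8] 7.6 0.35
jar both [533.5   5.5] 2.8 1.207
ring_dish top [ 524.8 -209.8] 5.7 0.185
ring_dish scene [ 520.8 -210.6] 4.7 0.144
ring_dish both [ 523.2 -211. ] 7.0 0.335
pad_square top [579.1 322.7] 10.2 0.042
pad_square scene [580.2 320.8] 9.4 0.032
pad_square both [580.  321.6] 9.7 0.096
pad_round top [ 632.1 -112.6] 161.2 0.057
pad_round scene [ 634.6 -113.6] 160.8 0.066
pad_round both [ 633.4 -113.4] 161.2 0.128
pad_oblong top [433.8 306. ] 12.8 0.072
pad_oblong scene [580.4 321.4] 10.1 0.074
pad_oblong both [433.8 306. ] 12.8 1.072
pad_capsule top [ 579.5 -315.3] 176.1 0.046
pad_capsule scene [ 579.6 -315.4] 175.5 0.074
pad_capsule both [ 579.7 -315.1] 175.7 0.12
```

View pics/bar.png

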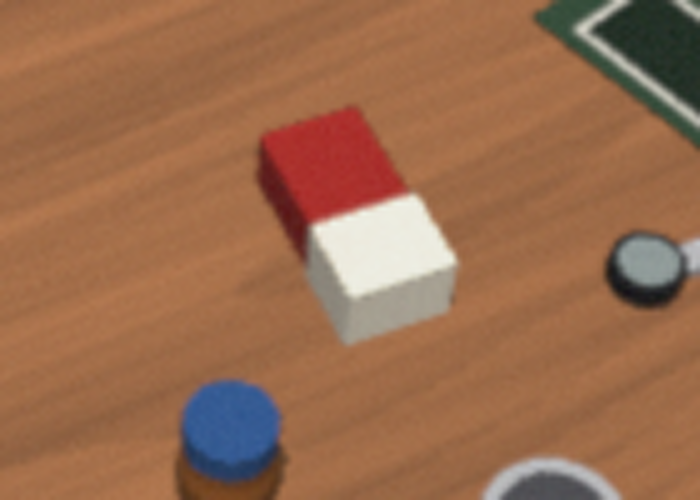

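```bash
python3 - <<'E'
from h import *
print(go(500,310,300,np.pi/2))
c=capture('wrist'); print(c['R'],c['t'],c['intrinsics'][0,0], -c['R'].T@c['t'])
E
```

```text
[-0.8842 -0.1372 -0.1243  0.     -0.     -0.2361]
[[ 3.61793012e-01  9.32258442e-01  1.16460471e-04]
 [ 8.91046125e-01 -3.45835967e-01  2.93997087e-01]
 [ 2.74121543e-01 -1.06262320e-01 -9.55806308e-01]] [-525.7349279   -38.39652443  379.16793421] 432.7613968637484 [120.48219813 517.13319009 373.76079714]
```

The crop (centred near scene [245,371]) shows the small half-wrapped bar beside the 42 mm jar. It is about 96x48 mm, and the model fits with IoU 0.94, so this is the right bar. Now a survey pass with the wrist camera.

Emit:
jog_arm --series "-0.884 -0.137 0 0 0 -0.236 1;-0.884 -0.137 0 0 0 -0.236 1;-0.884 -0.137 0 0 0 -0.236 1;-0.884 -0.137 0 0 0 -0.236 1;-0.884 -0.137 0 0 0 -0.236 1;-0.884 -0.137 0 0 0 -0.236 1;-0.884 -0.137 0 0 0 -0.236 1;-0.884 -0.137 0 0 0 -0.236 1;-0.884 -0.137 0 0 0 -0.236 1"

```text
time_s: 3.38
eef_pos: [499.0, 311.0, 250.6]
ee_rot: [0.0, -0.001, 1.0, 0.0]
force: [-0.2, -0.4, 1.1]
grip_width: 1.0
grip_force: 0.0
```

```bash
python3 - <<'E'
from h import *
s=sense();print(s['time_s'],s['eef_pos'],s['dq'].round(3) if hasattr(s['dq'],'round') else s['dq'])
c=capture('wrist'); pickle.dump(c,open('w1.pkl','wb')); cv2.imwrite('pics/w1.png',c['img'][...,::-1])
print(go(520,0,290,np.pi/2))
E
```

```text
3.375 [498.98481754 310.99691865 250.5544371 ] [ 0.002 -0.001 -0.002 -0.001 -0.001 -0.002]
[-5.120e-02 -7.775e-01 -9.860e-02  1.000e-04  1.000e-04  1.000e-03]
```

View pics/w1.png

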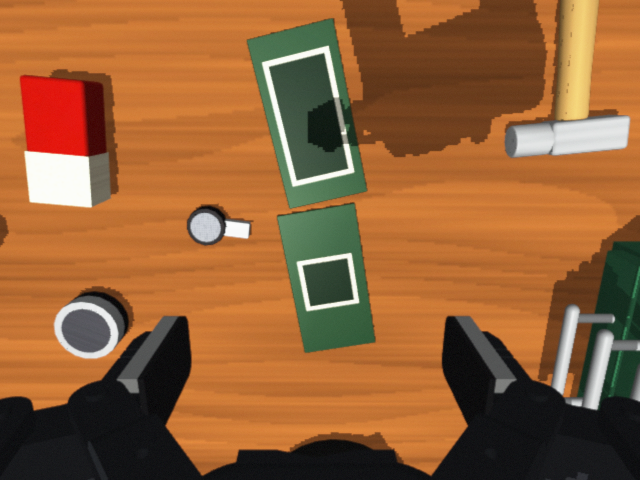

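The wrist view shows the oblong pad at [115,308], the square pad at [280,328], the bar at [140,65] and the bench block at [325,90].

Emit:
jog_arm --series "-0.05 -0.778 -0.1 0 0 0 1;-0.05 -0.778 -0.1 0 0 0 1;-0.05 -0.778 -0.1 0 0 0 1;-0.05 -0.778 -0.1 0 0 0 1;-0.05 -0.778 -0.1 0 0 0 1;-0.05 -0.778 -0.1 0 0 0 1;-0.05 -0.778 -0.1 0 0 0 1;-0.05 -0.778 -0.1 0 0 0 1"

```text
time_s: 4.42
eef_pos: [519.8, 0.5, 290.2]
ee_rot: [-0.0, -0.001, 1.0, 0.0]
force: [0.2, -0.8, -0.1]
grip_width: 0.997
grip_force: 0.0
```

```bash
python3 - <<'E'
from h import *
c=capture('wrist'); pickle.dump(c,open('w2.pkl','wb')); cv2.imwrite('pics/w2.png',c['img'][...,::-1])
print(sense()['eef_pos'],go(470,-300,250,np.pi/2))
E
```

```text
[5.19788692e+02 3.91081484e-01 2.90201752e+02] [ 1.261e-01 -7.507e-01  1.004e-01  1.000e-04 -2.000e-04  1.400e-03]
```

View pics/w2.png

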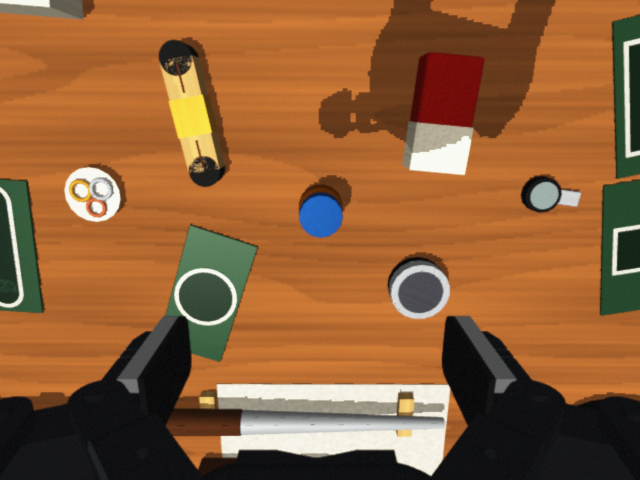

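The view shows the clamp at [112,190], the bar at [112,445], the bench block at [288,420], the round pad outline at [296,205], and the jar and dish clear of them.

Emit:
jog_arm --series "0.126 -0.751 0.1 0 0 0 1;0.126 -0.751 0.1 0 0 0 1;0.126 -0.751 0.1 0 0 0 1;0.126 -0.751 0.1 0 0 0 1;0.126 -0.751 0.1 0 0 0 1;0.126 -0.751 0.1 0 0 0 1;0.126 -0.751 0.1 0 0 0 1;0.126 -0.751 0.1 0 0 0 1"

```text
time_s: 5.48
eef_pos: [470.2, -300.0, 250.7]
ee_rot: [0.0, -0.001, 1.0, -0.0]
force: [-0.3, 0.9, 0.1]
grip_width: 1.001
grip_force: 0.0
```

```bash
cat >> h.py <<'E'
def outline(c,xy,r):
    """white outline near world xy on z=3: centre and angle of its minAreaRect, back-projected"""
    im=c['img'].astype(int); sat=im.max(2)-im.min(2); m=((im.min(2)>95)&(sat<45)).astype(np.uint8)
    q=proj(c,np.array([[xy[0],xy[1],3.]]))[0]; g=np.zeros_like(m); cv2.circle(g,tuple(int(v) for v in q),int(r),1,-1)
    n,l,st,_=cv2.connectedComponentsWithStats(m*g,connectivity=8)
    k=1+np.argmax(st[1:,4]); rr,cc=np.nonzero(l==k)
    W=np.array([back(c,(a,b),3)[:2] for a,b in zip(rr,cc)],np.float32)
    (cx,cy),(w,h),a=cv2.minAreaRect(W)
    return cx,cy,a if w>=h else a+90,max(w,h),min(w,h)
E
python3 - <<'E'
from h import *
c3=capture('wrist'); pickle.dump(c3,open('w3.pkl','wb')); cv2.imwrite('pics/w3.png',c3['img'][...,::-1])
s=sense();print(s['eef_pos'])
c1,c2=[pickle.load(open(f'w{i}.pkl','rb')) for i in(1,2)]
for n,c,xy,r in(('oblong',c1,(434,306),75),('square',c1,(580,322),50),('round',c2,(633,-113),50),('capsule',c3,(580,-315),85)):
    print(n,np.round(outline(c,xy,r),1))
def f(n,c,g): 
    m=reg(n,c,proj(c,np.array([[g[0],g[1],15.]]))[0][::-1])
    if m is None: print(n,'none'); return
    r=fit(n,[(c,m)],g); print(n,np.round(r[:2],1),round(np.degrees(r[2])%180,1),round(r[3],3))
f('doming_block',c3,(417.4,-326.4)); f('capsule','','') if 0 else 0
f('pad_capsule',c3,(580,-315))
E
```

```text
[ 470.10175252 -300.15937135  250.68084175]
oblong [435.1 303.6  13.1 104.5  61. ]
square [579.4 322.7   9.9  52.2  52.1]
round [ 633.5 -112.8  174.6   65.6   65.1]
capsule [ 580.2 -315.6  176.   131.7   38.1]
doming_block [ 417.8 -325.4] 26.1 0.045
pad_capsule [ 579.3 -315.1] 175.9 0.028
```

View pics/w3.png

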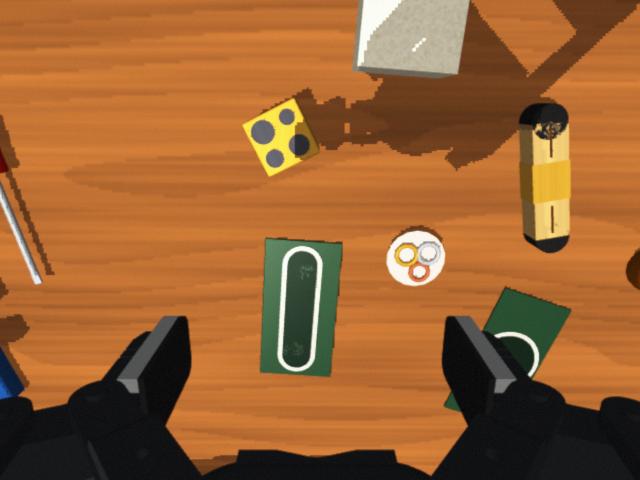

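The view shows the doming block at [137,281], turned about 26° with a clear surround, and the capsule outline at [308,299]. Next I set up commanded-pose tracking and plan the first pick.

```bash
cat >> h.py <<'E'
import json,os
def upd(cmd,row):
    p,q=np.array(cmd[0]),np.array(cmd[1]); R=Ro.from_quat(np.r_[q[1:],q[0]])
    q2=(R*Ro.from_rotvec(np.array(row[3:6])*np.pi/2)).as_quat()
    return (p+R.apply(np.array(row[:3])*400)).tolist(),[q2[3],*q2[:3]]
def load(): return json.load(open('cmd.json'))
def moved(row): c=upd(load(),row); json.dump(c,open('cmd.json','w')); s=sense(); print('t',round(s['time_s'],2),'cmd',np.round(c[0],2),'meas',np.round(s['eef_pos'],2))
def plan(*W):
    for x,y,z,a in W: print(go(x,y,z,np.radians(a),cmd=load()).round(3))
E
python3 - <<'E'
from h import *
n=np.array([0,.18434,.98286,0]); 
a=(0.977+0.223)  # tool yaw from joints
print(np.degrees(a), np.degrees(2*np.arctan2(n[2],n[1]))-90)
json.dump(([190.253,489.321,250.294],n.tolist()),open('cmd.json','w'))
for r in([-.884,-.137,0,0,0,-.236],[-.05,-.778,-.1,0,0,0],[.126,-.751,.1,0,0,0]): moved(r)
print(load()[1], sense()['ee_rot'])
plan((417.8,-325.5,110,116.1),(417.8,-325.5,60,116.1),(417.8,-325.5,26,116.1))
c1=pickle.load(open('w1.pkl','rb'))
for n,g in(('pad_oblong',(434,305)),('pad_square',(580,322))):
    m=reg(n,c1,proj(c1,np.array([[*g,3.]]))[0][::-1]) if 0 else None
cc=capture('wrist')
E
```

```text
68.75493541569878 68.75463563157632
t 5.62 cmd [499.96 310.11 250.29] meas [ 469.9  -300.58  250.61]
t 5.62 cmd [519.93  -1.09 290.29] meas [ 469.9  -300.58  250.61]
t 5.62 cmd [ 469.51 -301.48  250.29] meas [ 469.9  -300.58  250.61]
[0.0, 4.681294562458582e-05, 0.9999999989042742, 0.0] [ 1.69870668e-04 -7.16081010e-04  9.99999716e-01 -1.61771077e-04]
[ 0.129 -0.06   0.351  0.     0.    -0.29 ]
[ 0.129 -0.06   0.476  0.     0.    -0.29 ]
[ 0.129 -0.06   0.561  0.     0.    -0.29 ]
```

Emit:
jog_arm --series "0.131 -0.063 0.1 0 0 -0.15 1;0.131 -0.063 0.25 0 0 -0.29 1;0.131 -0.063 0.35 0 0 -0.29 1;0.131 -0.063 0.37 0 0 -0.29 1;0.131 -0.063 0.42 0 0 -0.29 1;0.131 -0.063 0.47 0 0 -0.29 1;0.131 -0.063 0.52 0 0 -0.29 1;0.131 -0.063 0.562 0 0 -0.29 1;0.131 -0.063 0.562 0 0 -0.29 1;0.131 -0.063 0.562 0 0 -0.29 1;0.131 -0.063 0.562 0 0 -0.29 -1;0.131 -0.063 0.562 0 0 -0.29 -1;0.131 -0.063 0.562 0 0 -0.29 -1;0.131 -0.063 0.562 0 0 -0.29 -1;0.131 -0.063 0.562 0 0 -0.29 -1;0.131 -0.063 0.562 0 0 -0.29 -1" --grip_force 60

```text
time_s: 7.68
eef_pos: [421.5, -323.8, 26.1]
ee_rot: [-0.004, -0.222, 0.975, -0.003]
force: [0.1, -0.9, 6.3]
grip_width: 0.505
grip_force: 62.1
```

```bash
python3 - <<'E'
from h import *
moved([.131,-.063,.562,0,0,-.29])
s=sense(); print(s['ee_rot'],s['grip_width'],s['grip_force'],s['force'])
for a in((417.8,-325.5,150,116.1),(579.4,322.7,150,99.9),(579.4,322.7,30,99.9)): print(go(*a[:3],np.radians(a[3])))
E
```

```text
t 7.67 cmd [ 417.1  -326.68   25.49] meas [ 421.47 -323.78   26.1 ]
[-0.00421702 -0.22204071  0.97502281 -0.00326439] 0.5054761710475202 62.06730365753174 [ 0.05113731 -0.85524548  6.33909741]
[ 0.0131 -0.0013 -0.3096 -0.0028 -0.0062 -0.0049]
[-1.0526  1.2845 -0.3257 -0.0037 -0.0057  0.1751]
[-1.0555  1.2858 -0.0257 -0.0037 -0.0057  0.1751]
```

```bash
python3 - <<'E'
from h import *
for i in range(3):
    c=capture('wrist'); s=sense(); print(s['eef_pos'].round(2),np.round(s['dq'],3),np.round(s['joints'],4),np.round(s['force'],1),np.round(s['wrist_torque'],2))
cv2.imwrite('pics/w4.png',c['img'][...,::-1])
E
```

```text
[ 421.46 -323.77   26.12] [-0.     0.     0.     0.002  0.    -0.001] [-0.8709  0.6132  1.7014 -0.0143  0.8251 -2.8798] [ 0.3 -1.2  5.1] [0.03 0.04 0.02]
[ 421.49 -323.78   26.11] [-0.     0.    -0.001 -0.001  0.    -0.001] [-0.8709  0.6132  1.7014 -0.0143  0.825  -2.8798] [ 0.9 -1.7  6.9] [ 0.01  0.05 -0.01]
[ 421.48 -323.77   26.12] [-0.001 -0.    -0.     0.001 -0.001 -0.001] [-0.8709  0.6132  1.7014 -0.0143  0.8251 -2.8798] [ 0.2 -0.8  5.9] [-0.01  0.07  0.  ]
```

View pics/w4.png

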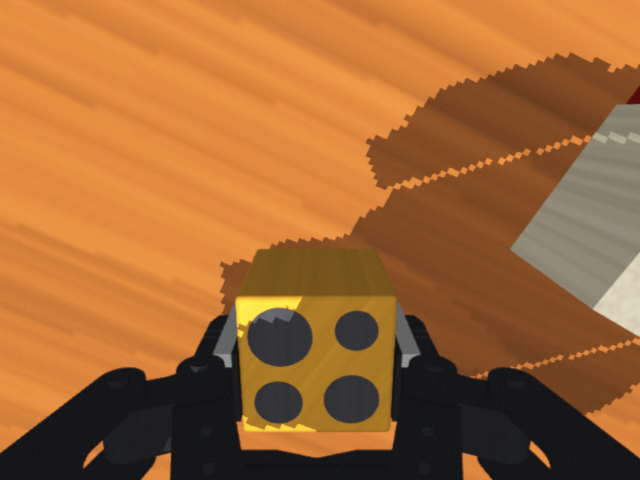

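Joint 6 stopped at its range limit, so the tool ended 4 mm short along its x axis. The view shows the block squarely gripped, with its top face from [296,237] to [432,392]. I'll measure its offset in the tool frame.

```bash
python3 - <<'E'
from h import *
c=capture('wrist'); s=sense(); q=s['ee_rot']; R=Ro.from_quat(np.r_[q[1:],q[0]]).as_matrix()
for rc in((296,237),(296,396),(432,246),(432,392)):
    w=back(c,rc,44); print(w.round(1),(R.T@(w-s['eef_pos'])).round(1))
im=c['img'].astype(int); 
for l in(265,280,317,370): print(l,im[285:305:2,l].tolist()[:10][::3], im[425:440:2,l].tolist())
T=(500,0,160,100); print(go(421.5,-323.8,160,np.radians(116))); print(go(500,0,160,np.radians(100)))
E
```

```text
[ 406.8 -353.7   44. ] [ 26.3 -20.7 -17.5]
[ 388.4 -315.5   44. ] [ 26.4  21.7 -17.7]
[ 446.  -334.4   44. ] [-17.3 -20.3 -18. ]
[ 427.1 -295.6   44. ] [-17.1  22.9 -18.1]
265 [[118, 83, 27], [118, 82, 27], [219, 159, 46], [254, 233, 76]] [[179, 126, 40], [226, 165, 48], [249, 210, 63], [234, 174, 57], [214, 129, 58], [218, 131, 62], [219, 134, 63], [220, 133, 60]]
280 [[117, 83, 26], [119, 82, 26], [223, 164, 49], [254, 235, 77]] [[182, 132, 40], [229, 172, 51], [250, 216, 68], [232, 172, 57], [203, 122, 57], [205, 121, 57], [209, 126, 57], [211, 126, 59]]
317 [[117, 81, 27], [117, 83, 28], [158, 111, 37], [172, 123, 36]] [[167, 119, 37], [166, 116, 35], [168, 120, 39], [165, 108, 39], [214, 130, 59], [217, 132, 61], [217, 132, 60], [217, 131, 61]]
370 [[126, 89, 32], [123, 87, 31], [162, 116, 39], [177, 126, 39]] [[167, 118, 34], [168, 120, 36], [168, 121, 37], [165, 108, 41], [222, 136, 63], [220, 134, 64], [217, 131, 59], [216, 132, 61]]
[ 0.0032 -0.0016 -0.3347 -0.0029 -0.0062 -0.0038]
[-0.5242  0.6431 -0.3427 -0.0037 -0.0057  0.174 ]
```

Emit:
jog_arm --series "0.003 -0.002 -0.05 0 0 0 -1;0.003 -0.002 -0.12 0 0 0 -1;0.003 -0.002 -0.22 0 0 0 -1;0.003 -0.002 -0.335 0 0 0 -1;-0.524 0.643 -0.343 -0.003 -0.006 0.174 -1;-0.524 0.643 -0.343 -0.003 -0.006 0.174 -1;-0.524 0.643 -0.343 -0.003 -0.006 0.174 -1;-0.524 0.643 -0.343 -0.003 -0.006 0.174 -1;-0.524 0.643 -0.343 -0.003 -0.006 0.174 -1;-0.524 0.643 -0.343 -0.003 -0.006 0.174 -1;-0.524 0.643 -0.343 -0.003 -0.006 0.174 -1;-0.524 0.643 -0.343 -0.003 -0.006 0.174 -1"

```text
time_s: 9.38
eef_pos: [499.3, -0.3, 159.2]
ee_rot: [-0.001, -0.087, 0.996, 0.0]
force: [-0.4, -0.5, -5.7]
grip_width: 0.504
grip_force: 63.3
```

```bash
python3 - <<'E'
from h import *
s=sense(); print(s['time_s'],s['eef_pos'],s['ee_rot'],s['grip_width'],np.round(s['joints'],2))
for z in(160,60,30.5): print(go(583.9,322.8,z,np.radians(99.9)))
E
```

```text
9.375 [ 4.99250475e+02 -3.01304038e-01  1.59226992e+02] [-8.60128956e-04 -8.69119694e-02  9.96215569e-01  3.32043347e-04] 0.5044994241878322 [-0.24  0.35  1.7   0.    1.09 -1.98]
[-3.483e-01  7.589e-01 -1.900e-03  5.000e-04 -1.100e-03  8.000e-04]
[-3.487e-01  7.587e-01  2.481e-01  5.000e-04 -1.100e-03  8.000e-04]
[-3.488e-01  7.586e-01  3.219e-01  5.000e-04 -1.100e-03  8.000e-04]
```

Emit:
jog_arm --series "-0.348 0.759 0 0 0 0 -1;-0.348 0.759 0 0 0 0 -1;-0.348 0.759 0 0 0 0 -1;-0.348 0.759 0 0 0 0 -1;-0.348 0.759 0 0 0 0 -1;-0.348 0.759 0 0 0 0 -1;-0.348 0.759 0 0 0 0 -1;-0.348 0.759 0.08 0 0 0 -1;-0.348 0.759 0.16 0 0 0 -1;-0.348 0.759 0.24 0 0 0 -1;-0.348 0.759 0.28 0 0 0 -1;-0.348 0.759 0.28 0 0 0 -1;-0.348 0.759 0.28 0 0 0 -1"

```text
time_s: 11.0
eef_pos: [584.9, 323.4, 49.5]
ee_rot: [0.001, -0.087, 0.996, 0.001]
force: [0.6, -0.7, -6.0]
grip_width: 0.504
grip_force: 64.1
```

```bash
python3 - <<'E'
from h import *
s=sense(); print(s['time_s'],s['eef_pos'],s['ee_rot'],s['grip_width'])
for z in(60,29.3): print(go(583.9,322.8,z,np.radians(99.9)))
E
```

```text
11.0 [584.89239049 323.35296156  49.45864827] [ 1.01972337e-03 -8.69414485e-02  9.96212766e-01  5.18452529e-04] 0.5040994099157974
[ 0.0026 -0.0009 -0.0264  0.0005  0.0014  0.0008]
[ 0.0028 -0.001   0.0504  0.0005  0.0014  0.0008]
```

Emit:
jog_arm --series "0.003 -0.001 0.02 0 0.001 0.001 -1;0.003 -0.001 0.038 0 0.001 0.001 -1;0.003 -0.001 0.05 0 0.001 0.001 -1;0.003 -0.001 0.05 0 0.001 0.001 -1;0.003 -0.001 0.05 0 0.001 0.001 -0.2;0.003 -0.001 0.05 0 0.001 0.001 1;0.003 -0.001 0.05 0 0.001 0.001 1;0.003 -0.001 0.05 0 0.001 0.001 1;0.003 -0.001 -0.03 0 0.001 0.001 1;0.003 -0.001 -0.15 0 0.001 0.001 1;0.1 -0.001 -0.3 0 0.001 0.001 1;0.25 -0.05 -0.5 0 0.001 0.001 1;0.25 -0.05 -0.5 0 0.001 0.001 1;0.25 -0.05 -0.5 0 0.001 0.001 1"

```text
time_s: 12.75
eef_pos: [488.9, 286.4, 251.6]
ee_rot: [0.002, -0.086, 0.996, 0.001]
force: [-0.0, 0.1, -0.3]
grip_width: 1.0
grip_force: 0.0
```

```bash
cat >> h.py <<'E'
def hue(c,lo,hi,s0=100,v0=40): 
    h=cv2.cvtColor(c['img'],cv2.COLOR_RGB2HSV); return cv2.inRange(h,(lo,s0,v0),(hi,255,255))>0
def check(n,c,g,z0=0,near=True):
    L=regions_of(n,c); q=proj(c,np.array([[g[0],g[1],15.]]))[0][::-1]
    L=[r for r in L if np.hypot(*(np.array(r['point'])-q))<50]
    if not L: print(n,'none'); return
    r=fit(n,[(c,L[0]['region'].astype(float))],g,z0); print(n,np.round(r[:2],1),round(np.degrees(r[2])%180,1),round(r[3],3)); return r
E
python3 - <<'E'
from h import *
s=sense(); print(s['time_s'],s['eef_pos'],s['ee_rot'],s['grip_width'])
c=capture('wrist'); pickle.dump(c,open('w5.pkl','wb')); cv2.imwrite('pics/w5.png',cv2.resize(c['img'],None,fx=1,fy=1)[...,::-1])
check('doming_block',c,(580,322),3); check('pad_square',c,(580,322)); print(np.round(outline(c,(580,322),60),1))
check('pad_oblong',c,(434,304)); print(np.round(outline(c,(434,304),110),1))
check('rouge_bar',c,(451,111)); check('bench_block',c,(618,103.5))
c2=pickle.load(open('w2.pkl','rb'))
E
```

```text
12.75 [488.93933746 286.3542029  251.58983312] [ 2.19208205e-03 -8.64520372e-02  9.96253157e-01  9.41524066e-04] 0.9999196560521882
doming_block [578.2 323.1] 10.7 0.063
pad_square [579.3 323.2] 9.7 0.357
[579.9 322.4   9.7  51.2  50.9]
pad_oblong [434.1 306. ] 13.0 0.031
[434.1 305.9  13.2 103.9  56. ]
rouge_bar [451.4 111.8] 174.3 0.042
bench_block [618.  103.6] 1.7 0.071
```

View pics/w5.png

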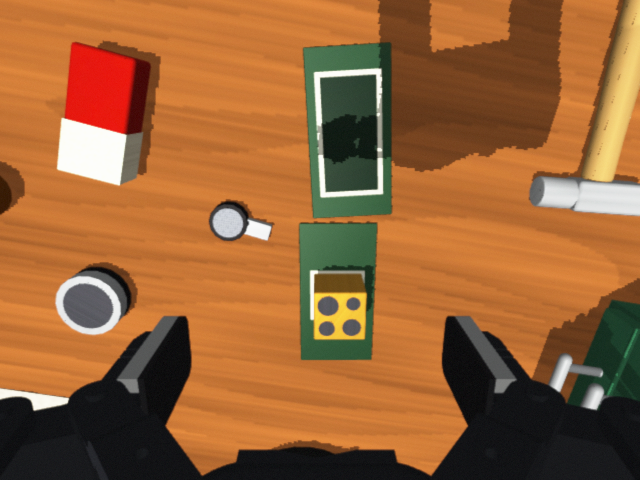

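The block sits inside the outline at [306,340] and measures about 1.5 mm off in x, which I'll recheck at the end. Next is the bench block.

```bash
python3 - <<'E'
from h import *
c2=pickle.load(open('w2.pkl','rb'))
for z in(130,80,21): print(go(618,103.6,z,np.radians(90)))
E
```

```text
[-2.397e-01 -5.056e-01  2.902e-01 -1.000e-04 -2.600e-03  1.101e-01]
[-2.402e-01 -5.056e-01  4.152e-01 -1.000e-04 -2.600e-03  1.101e-01]
[-2.408e-01 -5.057e-01  5.627e-01 -1.000e-04 -2.600e-03  1.101e-01]
```

Emit:
jog_arm --series "-0.24 -0.506 0.29 0 -0.003 0.11 1;-0.24 -0.506 0.29 0 -0.003 0.11 1;-0.24 -0.506 0.29 0 -0.003 0.11 1;-0.24 -0.506 0.29 0 -0.003 0.11 1;-0.24 -0.506 0.29 0 -0.003 0.11 1;-0.24 -0.506 0.29 0 -0.003 0.11 1;-0.24 -0.506 0.415 0 -0.003 0.11 1;-0.24 -0.506 0.415 0 -0.003 0.11 1;-0.24 -0.506 0.415 0 -0.003 0.11 1"

```text
time_s: 14.18
eef_pos: [618.8, 104.3, 83.7]
ee_rot: [0.003, -0.001, 1.0, 0.0]
force: [0.7, 0.8, 0.9]
grip_width: 1.002
grip_force: 0.0
```

```bash
python3 - <<'E'
from h import *
s=sense(); print(s['time_s'],s['eef_pos'],s['ee_rot'])
c=capture('wrist'); pickle.dump(c,open('w6.pkl','wb'))
check('bench_block',c,(618,103.6)); 
for z in(80,21): print(go(618,103.6,z,np.radians(90)))
E
```

```text
14.175 [618.76991105 104.3418595   83.68875418] [ 2.61498990e-03 -6.50183348e-04  9.99996320e-01  3.14140009e-04]
bench_block [618.8 103.4] 10.3 0.044
[ 0.0026 -0.001   0.0097  0.0004  0.004   0.0005]
[ 0.0036 -0.0011  0.1572  0.0004  0.004   0.0005]
```

Emit:
jog_arm --series "0.002 -0.002 0.04 0 0.004 0 1;0.002 -0.002 0.08 0 0.004 0 1;0.002 -0.002 0.12 0 0.004 0 1;0.002 -0.002 0.15 0 0.004 0 1;0.002 -0.002 0.157 0 0.004 0 1;0.002 -0.002 0.157 0 0.004 0 1;0.002 -0.002 0.157 0 0.004 0 -1;0.002 -0.002 0.157 0 0.004 0 -1;0.002 -0.002 0.157 0 0.004 0 -1;0.002 -0.002 0.157 0 0.004 0 -1;0.002 -0.002 0.157 0 0.004 0 -1" --grip_force 60

```text
time_s: 15.65
eef_pos: [618.1, 102.7, 19.8]
ee_rot: [-0.001, -0.0, 1.0, 0.0]
force: [-0.5, -0.7, 5.9]
grip_width: 0.655
grip_force: 64.4
```

```bash
python3 - <<'E'
from h import *
s=sense(); print(s['time_s'],s['eef_pos'],s['ee_rot'],s['grip_width'],s['force'])
c=capture('wrist'); cv2.imwrite('pics/w7.png',c['img'][...,::-1])
check('bench_block',c,(618,103.6)); 
for z in(120,60): print(go(633.5,-112.8,z,np.radians(90)))
E
```

```text
15.65 [618.06842725 102.67997064  19.80500875] [-9.52522905e-04 -9.33266161e-05  9.99999512e-01  2.46830877e-04] 0.6545428178965321 [-0.4873543  -0.69632235  5.8736007 ]
bench_block [619.  103.4] 3.7 0.044
[-3.800e-02 -5.386e-01 -2.508e-01  3.000e-04 -1.200e-03  1.000e-04]
[-3.830e-02 -5.387e-01 -1.008e-01  3.000e-04 -1.200e-03  1.000e-04]
```

View pics/w7.png

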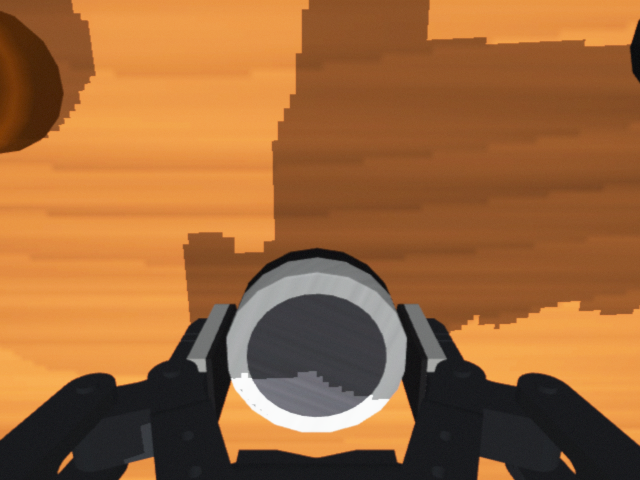

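The disc is squarely gripped at [345,317]. I'll carry it to the round pad.

Emit:
jog_arm --series "0 0 -0.08 0 -0.001 0 -1;0 0 -0.175 0 -0.001 0 -1;-0.036 -0.54 -0.175 0 -0.001 0 -1;-0.036 -0.54 -0.175 0 -0.001 0 -1;-0.036 -0.54 -0.175 0 -0.001 0 -1;-0.036 -0.54 -0.175 0 -0.001 0 -1;-0.036 -0.54 -0.175 0 -0.001 0 -1;-0.036 -0.54 -0.175 0 -0.001 0 -1;-0.036 -0.54 -0.08 0 -0.001 0 -1;-0.036 -0.54 -0.08 0 -0.001 0 -1;-0.036 -0.54 -0.08 0 -0.001 0 -1"

```text
time_s: 17.12
eef_pos: [632.6, -112.6, 51.8]
ee_rot: [-0.0, -0.001, 1.0, 0.0]
force: [0.7, -0.0, -3.1]
grip_width: 0.657
grip_force: 65.3
```

```bash
python3 - <<'E'
from h import *
s=sense(); print(s['time_s'],s['eef_pos'],s['ee_rot'],s['grip_width'],s['force'])
c=capture('wrist'); check('pad_round',c,(633.5,-113)); check('bench_block',c,(633,-113),s['eef_pos'][2]-19.8)
print(go(632.6,-113.5,23,np.radians(90)))
print(go(632.6,-113.5,123,np.radians(90)),go(451.2,110.8,180,np.radians(84.3)))
E
```

```text
17.125 [ 632.64326564 -112.6454611    51.82143839] [-3.77512536e-04 -5.79037925e-04  9.99999754e-01  1.17732360e-04] 0.6566521218531992 [ 0.70580451 -0.03168857 -3.12165485]
pad_round none
bench_block [ 633.7 -111.9] 4.3 0.044
[ 0.0003 -0.0008  0.0727 -0.0001  0.0001  0.0004]
[ 3.000e-04 -8.000e-04 -1.773e-01 -1.000e-04  1.000e-04  4.000e-04] [ 4.535e-01  5.602e-01 -3.200e-01 -1.000e-04  1.000e-04  6.370e-02]
```

Emit:
jog_arm --series "0 -0.002 0.03 0 0 0 -1;0 -0.002 0.06 0 0 0 -1;0 -0.002 0.073 0 0 0 -1;0 -0.002 0.073 0 0 0 -1;0 -0.002 0.073 0 0 0 0.4;0 -0.002 0.073 0 0 0 1;0 -0.002 0.073 0 0 0 1;0 -0.002 0.073 0 0 0 1;0 -0.002 0 0 0 0 1;0 -0.002 -0.12 0 0 0 1;0.09 0 -0.27 0 0 0 1;0.2 0.1 -0.45 0 0 0 1;0.25 0.1 -0.45 0 0 0 1;0.25 0.1 -0.45 0 0 0 1;0.25 0.1 -0.45 0 0 0 1"

```text
time_s: 19.15
eef_pos: [532.6, -73.6, 230.4]
ee_rot: [-0.001, -0.0, 1.0, 0.0]
force: [-0.2, -0.2, -1.3]
grip_width: 1.003
grip_force: 0.0
```

```bash
python3 - <<'E'
from h import *
s=sense(); print(s['time_s'],s['eef_pos'],s['ee_rot'],s['grip_width'])
c=capture('wrist'); pickle.dump(c,open('w8.pkl','wb')); cv2.imwrite('pics/w8.png',c['img'][...,::-1])
check('bench_block',c,(633,-113),3); check('pad_round',c,(633.5,-113)); print(np.round(outline(c,(633.5,-113),55),1))
check('rouge_bar',c,(451,111)); check('ring_clamp',c,(452,-107))
for z in(150,80,26): print(go(451.2,110.8,z,np.radians(84.3)))
E
```

```text
19.15 [532.60847823 -73.5654621  230.38566749] [-1.12909305e-03 -1.77875018e-06  9.99999300e-01  3.54621787e-04] 1.003342924840059
bench_block [ 632.1 -112.7] 15.0 0.056
pad_round [ 632.9 -112.8] 160.8 0.375
[ 638.7 -114.7  179.6   73.5   65.9]
rouge_bar [451.6 111.3] 174.5 0.055
ring_clamp [ 453.5 -108.1] 10.2 0.036
[ 0.203   0.4607  0.201   0.0007 -0.0022  0.0633]
[ 0.2024  0.4605  0.376   0.0007 -0.0022  0.0633]
[ 0.2019  0.4603  0.511   0.0007 -0.0022  0.0633]
```

View pics/w8.png

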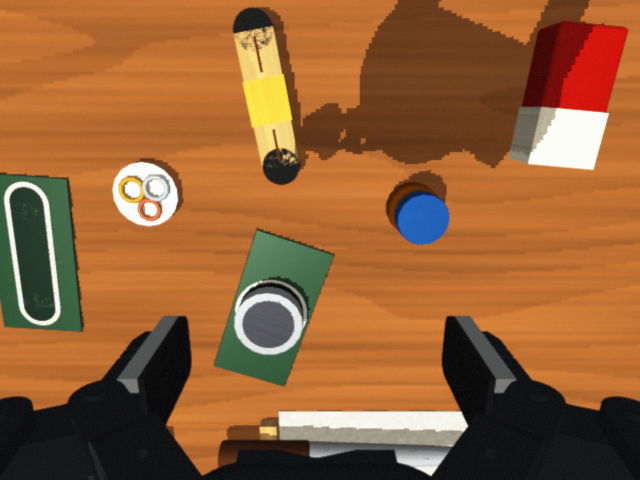

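The disc sits within its outline at [322,268] and measures about 1 mm off. Next is the bar.

Emit:
jog_arm --series "0.203 0.461 0.2 0 -0.002 0.063 1;0.203 0.461 0.2 0 -0.002 0.063 1;0.203 0.461 0.2 0 -0.002 0.063 1;0.203 0.461 0.2 0 -0.002 0.063 1;0.203 0.461 0.2 0 -0.002 0.063 1;0.203 0.461 0.3 0 -0.002 0.063 1;0.203 0.461 0.36 0 -0.002 0.063 1;0.202 0.461 0.4 0 -0.002 0.063 1;0.202 0.461 0.44 0 -0.002 0.063 1;0.202 0.461 0.48 0 -0.002 0.063 1;0.202 0.461 0.51 0 -0.002 0.063 1;0.202 0.461 0.51 0 -0.002 0.063 1;0.202 0.461 0.51 0 -0.002 0.063 -1;0.202 0.461 0.51 0 -0.002 0.063 -1;0.202 0.461 0.51 0 -0.002 0.063 -1;0.202 0.461 0.51 0 -0.002 0.063 -1;0.202 0.461 0.51 0 -0.002 0.063 -1" --grip_force 50

```text
time_s: 21.52
eef_pos: [451.6, 111.1, 27.8]
ee_rot: [0.001, 0.049, 0.999, 0.0]
force: [-0.9, 0.5, 6.2]
grip_width: 0.554
grip_force: 52.6
```

```bash
python3 - <<'E'
from h import *
s=sense(); print(s['time_s'],s['eef_pos'],s['ee_rot'],s['grip_width'],s['force'])
c=capture('wrist'); r=check('rouge_bar',c,(451,111)); q=s['ee_rot']; R=Ro.from_quat(np.r_[q[1:],q[0]]).as_matrix()
o=R.T@(np.array([r[0],r[1],s['eef_pos'][2]])-s['eef_pos']); print('offset',o.round(2))
a=np.radians(103.1); T=np.array([434.1,305.9])-o[0]*np.array([-np.sin(a),np.cos(a)])-o[1]*np.array([np.cos(a),np.sin(a)]); print(T)
for z in(100,50): print(go(*T,z,a))
E
```

```text
21.525 [451.63700746 111.13766201  27.82618684] [1.23679236e-03 4.92790547e-02 9.98784251e-01 2.53189113e-04] 0.5544043900122774 [-0.90388881  0.52092533  6.15250219]
rouge_bar [452.4 112. ] 174.4 0.119
offset [-0.69  0.89  0.  ]
[433.63215979 304.87627925]
[ 9.200e-02  4.777e-01 -1.804e-01  1.000e-04  1.600e-03 -2.083e-01]
[ 9.230e-02  4.776e-01 -5.540e-02  1.000e-04  1.600e-03 -2.083e-01]
```

Emit:
jog_arm --series "0 0 -0.08 0 0 0 -1;0 0 -0.18 0 0 0 -1;0.092 0.478 -0.18 0 0.002 -0.208 -1;0.092 0.478 -0.18 0 0.002 -0.208 -1;0.092 0.478 -0.18 0 0.002 -0.208 -1;0.092 0.478 -0.18 0 0.002 -0.208 -1;0.092 0.478 -0.18 0 0.002 -0.208 -1;0.092 0.478 -0.18 0 0.002 -0.208 -1;0.092 0.478 -0.055 0 0.002 -0.208 -1;0.092 0.478 -0.055 0 0.002 -0.208 -1;0.092 0.478 -0.055 0 0.002 -0.208 -1"

```text
time_s: 23.0
eef_pos: [434.3, 304.7, 50.6]
ee_rot: [-0.0, -0.113, 0.994, 0.0]
force: [0.4, 0.7, -1.8]
grip_width: 0.554
grip_force: 53.5
```

```bash
python3 - <<'E'
from h import *
s=sense(); print(s['time_s'],s['eef_pos'],s['ee_rot'],s['grip_width'],s['force'])
print(go(433.6,304.9,31,np.radians(103.1)))
E
```

```text
23.0 [434.27026599 304.7201373   50.57492993] [-2.53023518e-04 -1.13219245e-01  9.93569904e-01  4.30078145e-04] 0.553596258050711 [ 0.41655952  0.65738718 -1.79160226]
[ 0.0015  0.0008  0.0489  0.0006 -0.0003 -0.0011]
```

Emit:
jog_arm --series "0.002 0.001 0.02 0 0 -0.001 -1;0.002 0.001 0.04 0 0 -0.001 -1;0.002 0.001 0.049 0 0 -0.001 -1;0.002 0.001 0.049 0 0 -0.001 -1;0.002 0.001 0.049 0 0 -0.001 0.3;0.002 0.001 0.049 0 0 -0.001 1;0.002 0.001 0.049 0 0 -0.001 1;0.002 0.001 0.049 0 0 -0.001 1;0.002 0.001 -0.03 0 0 -0.001 1;0.002 0.001 -0.15 0 0 -0.001 1;0.002 -0.05 -0.3 0 0 -0.001 1;0.002 -0.05 -0.45 0 0 0 1;0.002 -0.05 -0.45 0 0 0 1;0.002 -0.05 -0.45 0 0 0 1"

```text
time_s: 24.75
eef_pos: [437.2, 285.2, 228.4]
ee_rot: [-0.001, -0.114, 0.994, 0.0]
force: [-0.9, 0.5, -0.1]
grip_width: 0.998
grip_force: 0.0
```

```bash
python3 - <<'E'
from h import *
s=sense(); print(s['time_s'],s['eef_pos'],s['ee_rot'],s['grip_width'])
c=capture('wrist'); pickle.dump(c,open('w9.pkl','wb')); cv2.imwrite('pics/w9.png',c['img'][...,::-1])
check('rouge_bar',c,(434,306),3); check('doming_block',c,(580,322),3); check('pad_oblong',c,(434,306)); check('pad_square',c,(580,322)); print(np.round(outline(c,(434,306),85),1))
print(go(453,-107.5,180,np.radians(100)))
E
```

```text
24.75 [437.16004065 285.22417165 228.44696235] [-1.45751089e-03 -1.13764459e-01  9.93506674e-01  1.12837667e-04] 0.997680271510518
rouge_bar [432. 306.] 13.8 0.035
doming_block [578.4 323.2] 9.5 0.053
pad_oblong [434.  306.2] 13.3 0.573
pad_square [578.6 322.9] 10.0 0.37
[437.7 307.7  14.2 112.6  57.8]
[ 1.832e-01 -9.655e-01  1.207e-01  2.000e-04 -2.400e-03  3.410e-02]
```

View pics/w9.png

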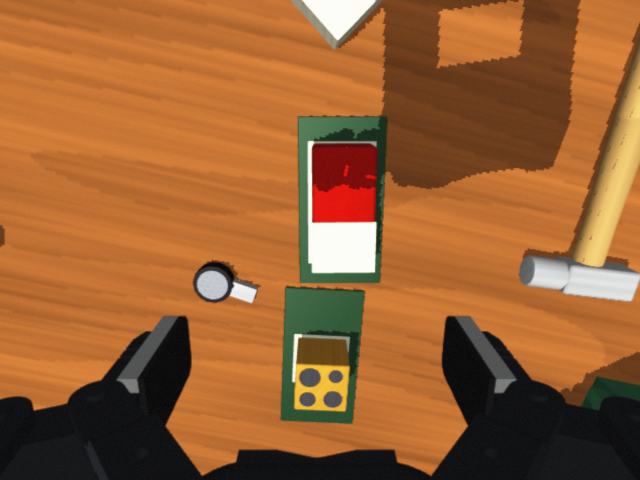

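The bar sits in its outline at [208,343], and the doming block in its own at [385,322]. Next is the clamp.

Emit:
jog_arm --series "0.183 -0.966 0.12 0 -0.002 0.034 1;0.183 -0.966 0.12 0 -0.002 0.034 1;0.183 -0.966 0.12 0 -0.002 0.034 1;0.183 -0.966 0.12 0 -0.002 0.034 1;0.183 -0.966 0.12 0 -0.002 0.034 1;0.183 -0.966 0.12 0 -0.002 0.034 1;0.183 -0.966 0.12 0 -0.002 0.034 1;0.183 -0.966 0.12 0 -0.002 0.034 1;0.183 -0.966 0.37 0 -0.002 0.034 1;0.183 -0.966 0.37 0 -0.002 0.034 1;0.183 -0.966 0.37 0 -0.002 0.034 1"

```text
time_s: 26.38
eef_pos: [452.1, -105.9, 79.5]
ee_rot: [-0.002, -0.088, 0.996, 0.002]
force: [-0.0, -0.0, 0.4]
grip_width: 1.0
grip_force: 0.0
```

```bash
python3 - <<'E'
from h import *
s=sense(); print(s['time_s'],s['eef_pos'],s['ee_rot'],s['grip_width'],np.round(s['joints'],2))
c=capture('wrist'); r=check('ring_clamp',c,(453,-107))
for z in(60,22): print(go(453.2,-108,z,np.radians(100)))
t=capture('top'); check('ring_clamp',t,(453,-107))
for n,p in(('doming_block',(580,322)),('bench_block',(633,-113)),('rouge_bar',(434,306))): check(n,t,p,3)
E
```

```text
26.375 [ 452.08294695 -105.89635623   79.45320118] [-0.0015711  -0.08778202  0.99613669  0.00188106] 0.9999703887407512 [-0.48  0.41  1.87  0.    0.87 -2.23]
ring_clamp [ 453.4 -108.2] 10.3 0.034
[ 0.0022 -0.0018  0.0556 -0.0001  0.0015  0.0007]
[ 2.500e-03 -1.800e-03  1.506e-01 -1.000e-04  1.500e-03  7.000e-04]
ring_clamp none
doming_block [577.6 322.8] 9.9 0.133
bench_block [ 631.6 -112.5] 179.9 0.126
rouge_bar [432.3 306.8] 14.3 0.132
```

```bash
python3 - <<'E'
from h import *
s=sense(); print(s['time_s'],s['eef_pos'],np.round(s['dq'],3))
for z in(60,22): print(go(453.3,-108.1,z,np.radians(100.2)))
E
```

```text
26.725 [ 453.74673573 -107.70281125   82.13461626] [-0.002  0.008  0.008 -0.001 -0.003  0.003]
[ 0.0014 -0.0007  0.0553 -0.0004  0.0019 -0.0021]
[ 0.0017 -0.0007  0.1503 -0.0004  0.0019 -0.0021]
```

Emit:
jog_arm --series "0.002 -0.001 0.05 0 0.002 -0.002 1;0.002 -0.001 0.09 0 0.002 -0.002 1;0.002 -0.001 0.12 0 0.002 -0.002 1;0.002 -0.001 0.14 0 0.002 -0.002 1;0.002 -0.001 0.15 0 0.002 -0.002 1;0.002 -0.001 0.15 0 0.002 -0.002 1;0.002 -0.001 0.15 0 0.002 -0.002 -1;0.002 -0.001 0.15 0 0.002 -0.002 -1;0.002 -0.001 0.15 0 0.002 -0.002 -1;0.002 -0.001 0.15 0 0.002 -0.002 -1;0.002 -0.001 0.15 0 0.002 -0.002 -1;0.002 -0.001 0.15 0 0.002 -0.002 -1;0.002 -0.001 0.15 0 0.002 -0.002 -1" --grip_force 30

```text
time_s: 28.35
eef_pos: [452.8, -108.2, 21.3]
ee_rot: [-0.001, -0.089, 0.996, 0.0]
force: [-0.1, 0.4, 4.2]
grip_width: 0.344
grip_force: 30.9
```

```bash
python3 - <<'E'
from h import *
s=sense(); print(s['time_s'],s['eef_pos'],s['ee_rot'],s['grip_width'],s['force'])
c=capture('wrist'); r=check('ring_clamp',c,(453,-107)); q=s['ee_rot']; R=Ro.from_quat(np.r_[q[1:],q[0]]).as_matrix()
cv2.imwrite('pics/w10.png',c['img'][...,::-1])
o=R.T@(np.array([r[0],r[1],s['eef_pos'][2]])-s['eef_pos']); print('offset',o.round(2))
a=np.radians(86); T=np.array([580.1,-315.5])-o[0]*np.array([-np.sin(a),np.cos(a)])-o[1]*np.array([np.cos(a),np.sin(a)]); print(T)
for z in(110,60): print(go(*T,z,a))
E
```

```text
28.35 [ 452.76013013 -108.17326274   21.29045079] [-7.38438537e-04 -8.87131085e-02  9.96056940e-01  1.08972851e-04] 0.34432834397176026 [-0.13077245  0.41188065  4.16542511]
ring_clamp [ 453.8 -107.2] 10.2 0.098
offset [-1.15  0.75 -0.  ]
[ 578.89969007 -316.16589349]
[-2.181e-01 -5.675e-01 -2.223e-01  1.000e-04 -9.000e-04  1.576e-01]
[-2.183e-01 -5.676e-01 -9.730e-02  1.000e-04 -9.000e-04  1.576e-01]
```

View pics/w10.png

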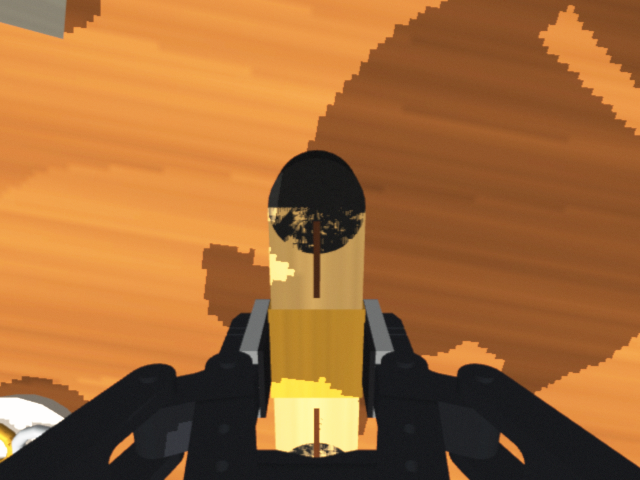

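The clamp is squarely gripped by its brass band at [355,317]. I'll lift it well clear of the dish before moving to the capsule pad.

Emit:
jog_arm --series "0 0 -0.1 0 0 0 -1;0 0 -0.225 0 0 0 -1;0 0 -0.225 0 0 0 -1;-0.22 -0.567 -0.225 0 -0.001 0.158 -1;-0.22 -0.567 -0.225 0 -0.001 0.158 -1;-0.22 -0.567 -0.225 0 -0.001 0.158 -1;-0.22 -0.567 -0.225 0 -0.001 0.158 -1;-0.22 -0.567 -0.225 0 -0.001 0.158 -1;-0.22 -0.567 -0.225 0 -0.001 0.158 -1;-0.22 -0.567 -0.15 0 -0.001 0.158 -1;-0.22 -0.567 -0.075 0 -0.001 0.158 -1;-0.22 -0.567 -0.075 0 -0.001 0.158 -1;-0.22 -0.567 -0.075 0 -0.001 0.158 -1;-0.22 -0.567 -0.075 0 -0.001 0.158 -1"

```text
time_s: 30.2
eef_pos: [579.9, -315.9, 52.4]
ee_rot: [0.001, 0.035, 0.999, -0.001]
force: [0.4, -0.1, -1.2]
grip_width: 0.341
grip_force: 30.2
```

```bash
python3 - <<'E'
from h import *
s=sense(); print(s['time_s'],s['eef_pos'],s['ee_rot'],s['grip_width'],np.round(s['dq'],3))
print(go(579.8,-316.1,24.6,np.radians(86)))
E
```

```text
30.2 [ 579.85577065 -315.8917996    52.35474239] [ 7.48399840e-04  3.50741380e-02  9.99384298e-01 -5.19090396e-04] 0.3412041421292932 [-0.002  0.006  0.    -0.    -0.    -0.001]
[ 0.0002 -0.0005  0.0694 -0.0006  0.001  -0.0002]
```

Emit:
jog_arm --series "0 0 0.03 0 0.001 0 -1;0 0 0.055 0 0.001 0 -1;0 0 0.069 0 0.001 0 -1;0 0 0.069 0 0.001 0 -1;0 0 0.069 0 0.001 0 -0.2;0 0 0.069 0 0.001 0 0.5;0 0 0.069 0 0.001 0 0.6;0 0 0.069 0 0.001 0 0.6;0 0 0 0 0.001 0 0.6;0 0 -0.12 0 0.001 0 1;0.09 0 -0.27 0 0 0 1;0.2 0 -0.45 0 0 0 1;0.25 0 -0.45 0 0 0 1;0.25 0 -0.45 0 0 0 1;0.25 0 -0.45 0 0 0 1"

```text
time_s: 32.08
eef_pos: [479.9, -308.7, 230.0]
ee_rot: [-0.0, 0.035, 0.999, 0.001]
force: [-0.5, 0.2, -0.2]
grip_width: 1.002
grip_force: 0.0
```

```bash
python3 - <<'E'
from h import *
s=sense(); print(s['time_s'],s['eef_pos'],s['grip_width'])
c=capture('wrist'); pickle.dump(c,open('w11.pkl','wb'))
check('ring_clamp',c,(580,-315.5),3); check('pad_capsule',c,(580,-315.5)); check('bench_block',c,(633,-113),3); check('ring_dish',c,(523,-211))
s2=capture('scene'); t=capture('top')
for k,n in((s2,'scene'),(t,'top')):
    print(n)
    for a,p in(('doming_block',(580,322)),('bench_block',(633,-113)),('rouge_bar',(434,306)),('ring_clamp',(580,-315.5)),('jar',(533,5)),('ring_dish',(523,-211))): check(a,k,p,3 if a[0]!='j' and a!='ring_dish' else 0)
def cr(k,p,f=6): 
    u,v=proj(k,np.array([[*p,3.]]))[0].astype(int); return cv2.resize(k['img'][v-24:v+24,u-32:u+32],None,fx=f,fy=f,interpolation=cv2.INTER_CUBIC)
P=[(580,322),(434,306),(633,-113),(580,-315)]
A=np.vstack([np.hstack([cr(s2,P[0]),cr(s2,P[1])]),np.hstack([cr(s2,P[2]),cr(s2,P[3])])])
cv2.imwrite('pics/fin.png',A[...,::-1])
E
```

```text
32.075 [ 479.91091744 -308.69342326  229.99736347] 1.0024545408084167
ring_clamp [ 580.1 -314.8] 176.2 0.053
pad_capsule [ 579.6 -315. ] 176.1 0.431
bench_block [ 631.9 -112.8] 10.4 0.169
ring_dish [ 526.2 -209.2] 174.4 0.106
scene
doming_block [579.2 321.4] 15.6 0.091
bench_block [ 632.7 -113.8] 2.6 0.077
rouge_bar [432.6 306.6] 8.7 0.128
ring_clamp [ 578.7 -315.5] 175.9 0.066
jar [534.4   5.2] 6.9 0.217
ring_dish [ 522.1 -210. ] 1.4 0.094
top
doming_block [578.9 323.5] 13.4 0.135
bench_block [ 630.2 -112.9] 2.0 0.089
rouge_bar [432.7 306.4] 14.3 0.068
ring_clamp [ 578.9 -314.1] 174.4 0.237
jar [533.7   4.4] 21.1 0.241
ring_dish [ 524.1 -210.4] 16.2 0.141
```

View pics/fin.png

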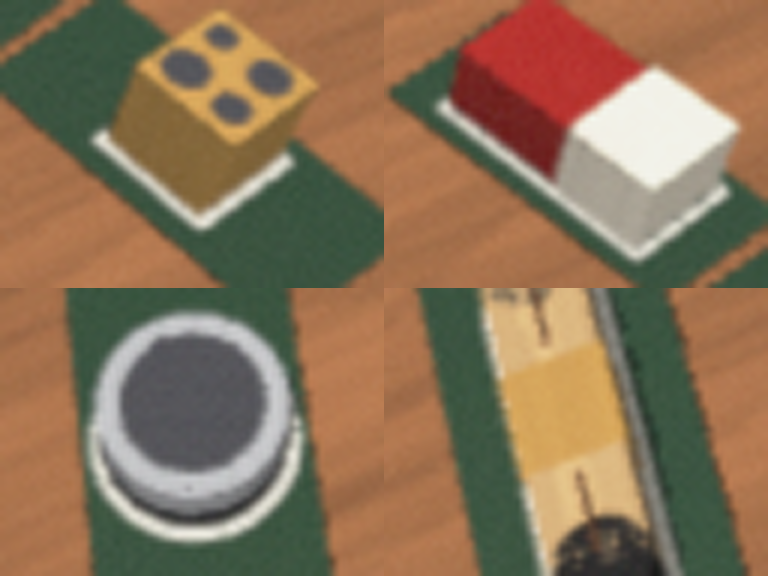

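All four tools sit inside their outlines with the white line showing evenly. Offsets measure within about 1.5 mm on most views (about 2 mm at worst), and the jar and dish haven't moved. Handing in.

```bash
python3 -c "
from rig import *
print(finish_job())"
```

```text
the job is handed in; nothing more can be done
None
```

The doming block, bench block, polishing bar and ring clamp are on their matching pads, each measuring about 2 mm or less off centre, with the jar and dish where they were; I handed the job in at about 32 s and no verdict came back.

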